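# Ready the hardness stand: coupon under the indenter, weight bay held ajar

### The job

Get the small hardness stand ready for loading. First slide the steel coupon along the stand's base plate, without lifting it, until its red dot sits under the indenter tip; then free the weight bay's gate - its barrel bolt sags, so lift the red stem while drawing it so that the bolt's nose clears the bent keeper - and swing the gate towards you to about 30 degrees, for a colleague to reach the weights. The gate springs shut, so finish still holding it ajar and still, with the coupon in place and everything else on the bench left where it stands.

Things in the scene. Friction and masses are not known exactly. Their poses are not given: they have to be found in the camera images.
- stand: White hardness stand, fixed. Base plate 270 (x) by 200 (y) by 20 mm thick; origin at the centre of its underside, so its flat top is at z = 20 mm. Column 28 mm thick, 270 mm high at x = +65, y = +78 mm; a blue arm at 138 to 172 mm height carries the vertical spindle (20 mm thick, from 66 mm height up; indenter below it) at x = +65, y = 0, with a 52 mm dial above.
- indenter_tip (a point): Point of the brass indenter, fixed on the stand at x = +65, y = 0, 36 mm above the stand's underside, so 4 mm over the coupon's top.
- coupon: Loose steel test bar lying on the stand's base plate, 150 (x, its length) by 32 (y) by 12 mm thick, about 0.3 to 0.6 kg; it slides easily (friction about 0.25). Origin at the centre of its underside; the red dot lies towards +x. The end towards -x, nearer the robot, is free to be gripped across its width (for instance at x = -45 mm).
- dot (a point): Centre of the red dot, 10 mm across, on the coupon's top face, 55 mm from the coupon's centre along its +x.
- bay: Weight bay: a fixed low open-topped guard, 300 mm wide (y), 195 mm deep, posts 125 mm high. Origin at the table, in the middle of the gate opening, in the gate's plane; +x points into the bay, away from the robot, and the gate fills the -x side. The bolt slides along the bay's y: towards +y draws it.
- leaf: The blue gate leaf, 220 mm long, 12 mm thick, from 18 mm to 123 mm above the table, with the bolt and its barrel on its -x face. It turns on an upright hinge at its +y end (point gate_hinge); its free stile is at the -y end. The origin lies on the hinge axis at table height; y runs along the leaf towards the hinge.
- gate_hinge (a point): Point on the gate's hinge axis at the height of the bolt's pivot (112 mm): bay x = 0, y = +128 mm.
- stile_top (a point): Middle of the top of the gate's free stile, 229 mm from the hinge axis.
- gate (a joint): Gate angle, rad: 0 shut, growing as the leaf's free end swings towards the robot (the bay's -x), up to 1.3. A spring shuts it: 0.44 N m when shut, 0.5 to 0.6 N m when ajar (3 to 4 N at the stem).
- bolt (a joint): Travel of the bolt along its barrel, m: 0 fully shot (starts between 0 and 0.006), growing as it is drawn towards the hinge, stop at 0.050. Friction about 1.2 N. Its nose is past the keeper at 0.030.
- bolt_lift (a joint): Lift angle of the loose barrel and bolt about a pivot on the leaf (bay x = -24, y = +45 mm, 112 mm high), rad: 0 hanging (droops 0.10 rad), 0.10 level, stop at 0.15. It falls back when not held. The nose clears the lip above about 0.07; 0.10, which is 10 mm of lift at the stem (its grip point also leans 5 mm towards +y), is safe.
- stem (a point): Grip point on the bolt's red upright stem, 13 mm thick, 70 mm long, best pinched from above across the gate (along the bay's x). It is 50 mm above the rod's axis, 20 mm below the stem's top; 100 mm from the pivot along the rod when fully shot. About 152 mm above the table while the bolt hangs, clear over the gate's top; 162 mm with the bolt level. The round stem may turn in the fingers.
- nose (a point): Lower tip of the down-turned nose at the bolt's -y end, 12 by 10 mm, reaching 18 mm below the rod's axis; it hooks behind the keeper's lip.
- lip (a point): Middle of the top edge of the brass keeper's bent-up lip (4 mm thick, 25 mm wide) on the fixed post, 88 mm above the table. While the bolt hangs the nose reaches about 12 mm below this edge, behind it. A cheek of the keeper in front of the nose keeps the gate shut until the bolt is drawn.
- weight_a: Loose brass weight with a knob, 44 mm across, 54 mm high, standing in the bay; origin under its centre. Leave alone.
- weight_b: Loose steel weight, same shape, standing in the bay; origin under its centre. Leave alone.
- ref_block: Loose steel reference disc 64 mm across, 16 mm high, on the table between stand and bay; origin under its centre. Leave alone.
- oil: Loose amber bottle 52 mm across, 130 mm high, beyond the stand and bay; origin under its centre. Leave alone.
- driver: Loose screwdriver with an orange handle lying on the left of the table. Leave alone.
- spare: Loose aluminium bar 120 by 32 by 12 mm lying on the left of the table; origin under its centre. Leave alone.
- jar: Loose white jar with blue cap, 60 mm across, 75 mm high, on the right; origin under its centre. Leave alone.
There are look-alikes about, which are no part of the job. Leave any brown or pink look-alike of the coupon alone.

How it is judged:
By the outcome, as a careful person would: the job done as asked, in the order asked, and still so for the second after the job is handed in, while the arm keeps its last pose, push and grip.
It also fails if it takes over 54 s, if anything falls off the work surface, if the arm or the gripper's body presses on something with over 40 N, if the wrist force passes 120 N, or if a joint passes its speed limit or range.

### The arm

A 7-joint arm with a two-finger parallel gripper is mounted at the origin on the work surface. World frame = base frame: x ahead of the robot, y to its left, z up, the work surface at z = 0. Lengths are in m, angles in rad, forces in N, time in s.
With the tool pointing down it reaches from about 0.4 to 0.85 m from the base axis. Payload 4.5 kg.
Tool frame: the origin (TCP) lies midway between the tips of the shut fingers; the grasp point (between the pads) lies 19 mm behind it; y points along the fingers, x is the direction in which the jaws open and shut, and the axes are right-handed (so a half turn about y gives the same grasp; the last joint's range is limited). The gripper opens to 88 mm and grips with 3 to 60 N. Pads are 18 mm wide; open, the fingers measure 123 mm over their backs; the gripper's body (75 mm by 187 mm) begins 45 mm behind the grasp point.
Start: joints at [-1.263, 0.689, -0.195, 1.565, 0.157, 0.902, -0.215], TCP at [0.169, 0.602, 0.213] pointing down, gripper open.
Joint ranges: [-3.01, 3.01], [-0.46, 2.08], [-1.47, 1.51], [0.13, 2.56], [-1, 4.14], [0.04, 2.09], [-2.66, 2.66]. Speed limits (rad/s): [2.57, 2.57, 3.14, 3.14, 3.14, 3.14, 3.14].

### API

Orientations are given as a rotation vector (axis times angle).
In Python, from rig import read_state, snapshot, close_job gives the robot as it stands.
- The arm moves only by the tool carry_out, never from a script. Its argument "deltas" is a list of rows, each a list of 3 entries, a list of its own where there are three numbers: the closure in counts, from 0 (fully open) to 255 (shut), then the shift along the tool's x, y, z in cm, then the turn about the tool's y in rad. A call has exactly 5 rows; each row is the pose to reach, as a shift and turn from the pose commanded when the call began, along the tool's axes at that moment; what a row does not reach only later rows make up. A row lasts 1/12 s, in which the tool goes at most 41.7 mm and 7.16 degrees, less where a joint would pass 70% of its speed; a pose out of reach is approached as far as the arm can. A call with a gripper value outside its range is refused whole. The fingers move at their own pace and stop on an object; "newtons" is the grip in N (left out, the last holds). Time passes only in rows, so rows that repeat a pose let the fingers close, or fill a call up. It gives the time, the measured TCP pose, the force and the opening at its end, in the units of the state.
- read_state(): the state, without advancing time (a new reading comes with each control period).
- snapshot(name): name is "side" or "top" or "wrist"; returns a dict with "image" (420x560x3 uint8, blue, green, red), "fx", "fy", "cx", "cy" (pixels), "xyz" and "orientation" of the camera in the world; the wrist camera has in their place "hand_eye" (4x4, takes a point from camera to tool coordinates, whose origin is the TCP and whose axes are the tool frame's). Camera axes: x right, y up, looking along -z (the intrinsics and any distortion apply to the point x, -y, -z); pixel columns grow to the right and rows downward; lengths in m; the calibration is good to about 2 mm. A picture is of the moment at which its call begins: read the wrist's pose just before it. There is no depth.
- close_job(): hands the job in, once; it reports no verdict.
The state is a dict: "time": time; "joints": joint angles; "joint_velocities": joint speeds; "joint_efforts": joint torques, N m; "eef_pos": TCP position; "ee_rot": TCP orientation; "force": force on the tool from outside, world axes, zero at the start; "ft_torque": the same for the moment, N m; "gripper_width": finger opening in m.
Only numpy, scipy, OpenCV 4.12 (cv2) and the standard library are available. Lean on these libraries where they do the work, as an engineer would, in place of code of your own. Each camera call takes 0.05 s, during which the arm holds its last target. There are 200 camera calls.

## Working session

There is one attempt and no reset: what is moved stays moved. The work goes in short steps, Python scripts to look and compute and a tool call to move; the robot and the scene stay as the last step left them, time stands still between calls to the robot, and variables do not carry over. Pictures are saved under pics/ and viewed, about 8 in all and at most 12, crops included, and the job is handed in when it is done.

Besides the shell and the picture viewer there is one more tool, called after "Emit:" as name(argument=value, ...), one argument or row to a line, values as JSON. carry_out: Moves the arm, as the interface text tells. Its arguments: {"type":"object","properties":{"deltas":{"type":"array","items":{"type":"array"}},"newtons":{"type":"number"}},"required":["deltas"]}

```bash
mkdir -p pics; ls
cat > h.py <<'E'
import numpy as np, cv2
from scipy.spatial.transform import Rotation as R
from rig import read_state, snapshot, close_job
E
python3 - <<'E'
from h import *
s=read_state(); print({k:np.round(v,4).tolist() for k,v in s.items()})
import pickle
for n in ("top","side"):
    d=snapshot(n); cv2.imwrite(f"pics/{n}0.png",d["image"]); pickle.dump(d,open(f"{n}0.pkl","wb"))
    print({k:v if np.isscalar(v) else np.round(v,4).tolist() for k,v in d.items() if k!="image"})
E
```

```text
pics
{'time': 0.0, 'joints': [-1.2632, 0.69, -0.1945, 1.5663, 0.1573, 0.9025, -0.2152], 'joint_velocities': [0.0016, 0.0012, -0.0008, -0.0001, -0.0006, 0.0012, 0.0013], 'joint_efforts': [0.001, -52.7564, -1.2672, -15.343, -0.0528, 0.0063, 0.0002], 'eef_pos': [0.1689, 0.6011, 0.2126], 'ee_rot': [-1.3276, -1.0042, 1.0065], 'force': [-0.4289, 0.1669, 0.4329], 'ft_torque': [0.0369, -0.0121, -0.0049], 'gripper_width': 0.0884}
{'fx': 535.8951751481992, 'fy': 535.8951751481992, 'cx': 282.94616408530663, 'cy': 204.01939670648744, 'xyz': [0.1825, -0.0358, 1.9039], 'orientation': [0.1662, -0.1587, -1.5125]}
{'fx': 395.4310019062016, 'fy': 395.4310019062016, 'cx': 276.2083520118901, 'cy': 217.21736012434653, 'xyz': [0.0052, -0.6989, 0.9057], 'orientation': [0.8145, -0.2826, -0.6458]}
```

View pics/top0.png

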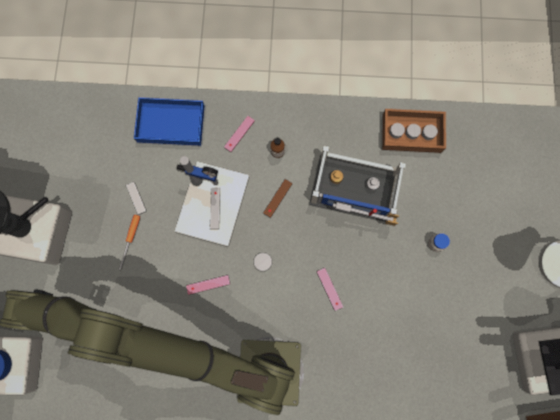

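View pics/side0.png

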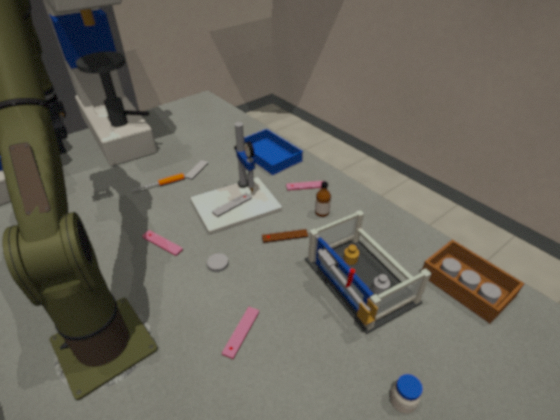

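```bash
cat >> h.py <<'E'
import pickle
def ray(d,uv,T=None):
    """origin, direction(s) in world for pixels uv; T=(pos,Rot) of tool for wrist"""
    uv=np.atleast_2d(np.array(uv,float))
    v=np.c_[(uv[:,0]-d["cx"])/d["fx"],-(uv[:,1]-d["cy"])/d["fy"],-np.ones(len(uv))]
    o,r=cam(d,T); return o,v@r.T
def cam(d,T=None):
    if "hand_eye" in d:
        H=np.array(d["hand_eye"]); p,rt=T
        return p+rt@H[:3,3], rt@H[:3,:3]
    return np.array(d["xyz"]),R.from_rotvec(d["orientation"]).as_matrix()
def onplane(d,uv,z,T=None):
    o,v=ray(d,uv,T); return o+v*((z-o[2])/v[:,2])[:,None]
def proj(d,P,T=None):
    o,r=cam(d,T); q=(np.atleast_2d(P)-o)@r
    return np.c_[d["cx"]+d["fx"]*q[:,0]/-q[:,2], d["cy"]-d["fy"]*q[:,1]/-q[:,2]]
def tri(*rays):
    A=np.zeros((3,3));b=np.zeros(3)
    for o,v in rays:
        v=v[0]/np.linalg.norm(v[0]);M=np.eye(3)-np.outer(v,v);A+=M;b+=M@o
    X=np.linalg.solve(A,b)
    return X,[np.linalg.norm(np.cross(X-o,v[0]/np.linalg.norm(v[0]))) for o,v in rays]
def tool():
    s=read_state(); return np.array(s["eef_pos"]),R.from_rotvec(s["ee_rot"]).as_matrix()
def crop(im,x,y,w,h,k): return cv2.resize(im[y:y+h,x:x+w],None,fx=k,fy=k,interpolation=cv2.INTER_CUBIC)
E
python3 - <<'E'
from h import *
t=pickle.load(open("top0.pkl","rb"));s=pickle.load(open("side0.pkl","rb"))
a=crop(t["image"],165,150,100,100,4);b=crop(t["image"],305,140,100,100,4)
c=crop(s["image"],185,115,100,75,4)[:300];e=crop(s["image"],300,225,133,100,3)
e=e[:, :399]
top=np.hstack([a,b])[:400]
cv2.imwrite("pics/crop0.png",top)
cv2.imwrite("pics/crop1.png",np.hstack([crop(s["image"],185,115,100,120,4),crop(s["image"],305,208,100,120,4)]))
p,r=tool(); print(np.round(r,3))
d=t
print(onplane(d,[[248,178],[229,245],[177,230]],.02))
E
```

```text
[[ 0.27  -0.    -0.963]
 [ 0.963 -0.002  0.27 ]
 [-0.002 -1.    -0.   ]]
[[0.67014964 0.11561365 0.02      ]
 [0.42249478 0.16661486 0.02      ]
 [0.46633804 0.35519089 0.02      ]]
```

View pics/crop0.png

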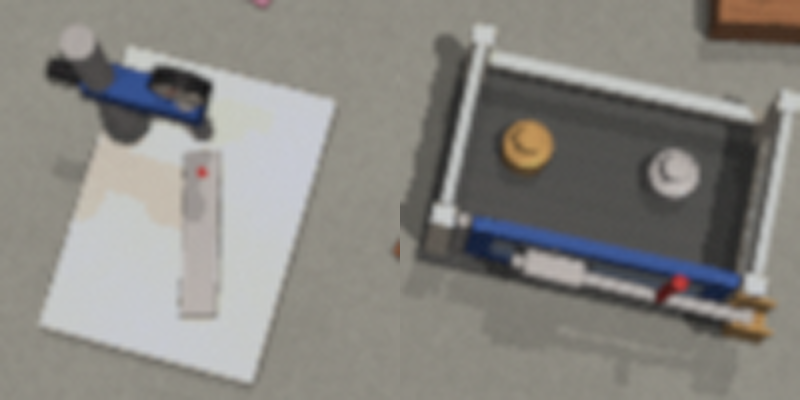

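View pics/crop1.png

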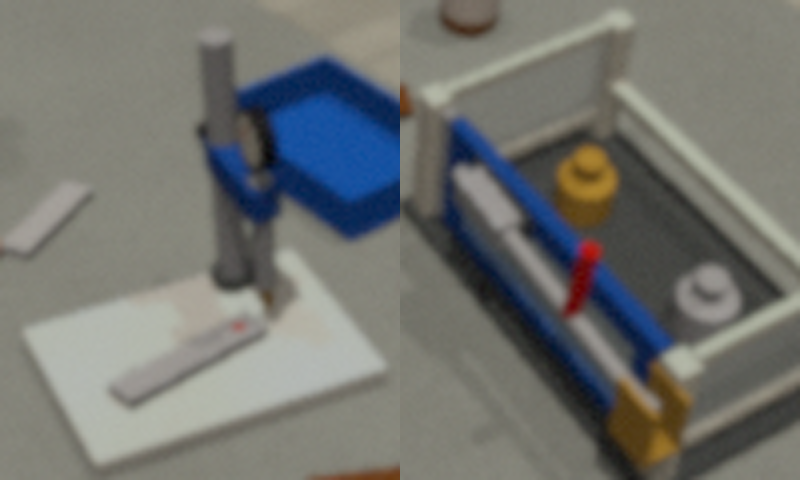

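Run:
```python
from h import *
t=pickle.load(open("top0.pkl","rb"));s=pickle.load(open("side0.pkl","rb"))
f=lambda L,ox,oy,sx=0:[[ox+(u-sx+.5)/4-.5,oy+(v+.5)/4-.5] for u,v in L]
C=onplane(t,f([(335,100),(253,383),(41,326)],165,150),.02)
x=(C[0]-C[1]);y=C[2]-C[1];print("stand dims",np.linalg.norm(x),np.linalg.norm(y))
c=(C[0]+C[2])/2; yaw=[np.arctan2(x[1],x[0]),np.arctan2(-y[0],y[1])];print("stand c",c,"yaw",yaw)
w=np.mean(yaw);X=np.array([np.cos(w),np.sin(w),0]);Y=np.array([-X[1],X[0],0])
print("tip",c+.065*X, "column",c+.065*X+.078*Y)
D=onplane(t,f([(202,172)],165,150),.032);print("dot",D)
E=onplane(t,f([(184,152),(220,152),(216,318),(180,317)],165,150),.032);print("coupon c",E.mean(0),E)
e=E[:2].mean(0)-E[2:].mean(0);print("yaw",np.arctan2(e[1],e[0]),np.linalg.norm(e))
P=onplane(t,f([(484,33),(790,100),(443,213),(757,285)],305,140,400),.125);print("posts",P)
g=P[2]-P[3];print("bay w",np.linalg.norm(g),"yaw",np.arctan2(-g[0],g[1]),"mid",(P[2]+P[3])/2)
def red(im,x0,y0,x1,y1):
    h=cv2.cvtColor(im,cv2.COLOR_BGR2HSV);m=((h[...,0]<6)|(h[...,0]>174))&(h[...,1]>150)&(h[...,2]>90)
    m[:y0]=0;m[y1:]=0;m[:,:x0]=0;m[:,x1:]=0
    v,u=np.nonzero(m);return np.c_[u,v]
a=red(t["image"],360,195,395,230);b=red(s["image"],330,250,370,300)
print(len(a),a.min(0),a.max(0),a.mean(0),len(b),b.min(0),b.max(0),b.mean(0))
print(tri(ray(t,a.mean(0)),ray(s,b.mean(0))))
d1=red(t["image"],200,180,230,205);d2=red(s["image"],235,185,260,210)
print(len(d1),d1.mean(0),len(d2),d2.mean(0)); print(onplane(t,d1.mean(0),.032),onplane(s,d2.mean(0),.032))
# indenter tip in side crop1 (267,305)
print("tip side",onplane(s,f([(267,305)],185,115),.036))
```

```text
stand dims 0.26770401914213904 0.19618985362109814
stand c [0.57238774 0.23872086 0.02      ] yaw [np.float64(-0.20846471771037628), np.float64(-0.2102955452132428)]
tip [0.63596814 0.22521037 0.02      ] column [0.65218072 0.30150685 0.02      ]
dot [[0.60681396 0.22881266 0.032     ]]
coupon c [0.55008749 0.2261252  0.032     ] [[0.62436191 0.2464045  0.032     ]
 [0.62605682 0.21411325 0.032     ]
 [0.47535257 0.20607163 0.032     ]
 [0.47457867 0.23791143 0.032     ]]
yaw 0.05497077785192563 0.15047103018925778
posts [[ 0.76481706 -0.15469371  0.125     ]
 [ 0.71833385 -0.4201921   0.125     ]
 [ 0.60276569 -0.12554902  0.125     ]
 [ 0.5541976  -0.39333346  0.125     ]]
bay w 0.2721531964325366 yaw -0.17941969747622963 mid [ 0.57848164 -0.25944124  0.125     ]
10 [373 209] [376 212] [374.2 210.3] 55 [347 268] [354 285] [350.29090909 276.43636364]
(array([ 0.54561254, -0.32129709,  0.14822876]), [np.float64(0.002726616460011742), np.float64(0.0027266164600117703)])
0 [nan nan] 0 [nan nan]
[[nan nan nan]] [[nan nan nan]]
tip side [[0.64287035 0.23367703 0.036     ]]<stdin>:22: RuntimeWarning: Mean of empty slice.
  ret = um.true_divide(
```

Emit:
carry_out(
  deltas=[
    [0, [-1.8, 0, -2.8], 0],
    [0, [-3.6, 0, -5.6], 0],
    [0, [-5.5, 0, -8.4], 0],
    [0, [-7.3, 0, -11.2], 0],
    [0, [-9.1, 0, -14.0], 0],
  ],
  newtons=20,
)

```text
time: 0.52
eef_pos: [0.2798, 0.4746, 0.2131]
ee_rot: [-1.327, -1.005, 1.006]
force: [0.1, 0.3, 0.2]
gripper_width: 0.0881
```

Emit:
carry_out(
  deltas=[
    [0, [-1.8, 0, -2.8], -0.07],
    [0, [-3.6, 0, -5.6], -0.13],
    [0, [-5.5, 0, -8.4], -0.2],
    [0, [-7.3, 0, -11.2], -0.26],
    [0, [-9.1, 0, -14.0], -0.326],
  ],
)

```text
time: 0.93
eef_pos: [0.3901, 0.3492, 0.2132]
ee_rot: [-1.183, -1.249, 1.251]
force: [0.1, -1.0, 0.1]
gripper_width: 0.0879
```

Emit:
carry_out(
  deltas=[
    [0, [-2.5, 0, -1.3], 0],
    [0, [-5.0, 1, -2.6], 0],
    [0, [-7.5, 2, -3.9], 0],
    [0, [-10.0, 3.5, -5.2], 0],
    [0, [-12.4, 5, -6.3], 0],
  ],
)

```text
time: 1.35
eef_pos: [0.4597, 0.2288, 0.1629]
ee_rot: [-1.185, -1.248, 1.247]
force: [0.7, 0.3, -0.1]
gripper_width: 0.0881
```

```bash
cat >> h.py <<'E'
def wrist(name):
    T=tool(); d=snapshot("wrist"); pickle.dump((d,T),open(name+".pkl","wb")); cv2.imwrite(f"pics/{name}.png",d["image"]); return d,T
E
python3 - <<'E'
from h import *
d,T=wrist("w1");print(T,{k:v for k,v in d.items() if k!="image"})
print(proj(d,[[.607,.229,.032],[.64,.229,.036],[.475,.222,.032]],T))
E
```

```text
(array([0.45972634, 0.22877805, 0.16294046]), array([[-5.15162481e-02,  7.26025281e-04, -9.98671893e-01],
       [ 9.98672134e-01,  2.47882627e-04, -5.15160803e-02],
       [ 2.10151435e-04, -9.99999706e-01, -7.37831200e-04]])) {'fx': 313.95653496038204, 'fy': 313.95653496038204, 'cx': 276.17668055378516, 'cy': 211.12348684460932, 'hand_eye': array([[ 9.99996969e-01, -2.34751146e-03, -7.42792373e-04,
        -6.90721275e-05],
       [ 2.89883291e-05,  3.12879076e-01, -9.49792969e-01,
        -1.70265756e-01],
       [ 2.46205407e-03,  9.49790068e-01,  3.12878195e-01,
         8.14034551e-02],
       [ 0.00000000e+00,  0.00000000e+00,  0.00000000e+00,
         1.00000000e+00]])}
[[269.26150209 318.78100613]
 [267.85064665 344.90584874]
 [268.48889167 208.26242891]]
```

View pics/w1.png

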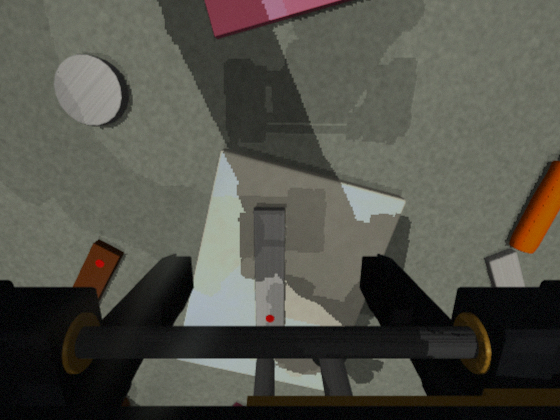

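Run:
```python
from h import *
t=pickle.load(open("top0.pkl","rb"));s=pickle.load(open("side0.pkl","rb"));d,T=pickle.load(open("w1.pkl","rb"))
print("dot wrist",onplane(d,[[270,318.3]],.032,T),"end",onplane(d,[[256,208],[285,208]],.032,T))
C=onplane(d,[[222,150],[405,198]],.02,T);print("corners",C,np.linalg.norm(C[0]-C[1]))
g=C[1]-C[0];g/=np.linalg.norm(g);X=np.array([g[1],-g[0],0]);print(np.arctan2(X[1],X[0]),"tip", C.mean(0)+.2*X, "tip yaw-.209",C.mean(0)+.2*np.array([np.cos(.209),-np.sin(.209),0]))
f=lambda L,ox,oy,sx=0:[[ox+(u-sx+.5)/4-.5,oy+(v+.5)/4-.5] for u,v in L]
print("dot side",onplane(s,f([(238,326)],185,115),.032))
print("side corners",onplane(s,f([(24,332),(97,467),(386,362),(293,250)],185,115),.02))
for q in ([.636,.2252,.036],[.6429,.2337,.036],[.64,.228,.036]): print(((proj(s,q)-[185,115]+.5)*4-.5),((proj(t,q)-[165,150]+.5)*4-.5))
```

```text
dot wrist [[0.60630509 0.22980893 0.032     ]] end [[0.47540083 0.20943135 0.032     ]
 [0.47382654 0.23858701 0.032     ]]
corners [[0.42101697 0.1732921  0.02      ]
 [0.46007301 0.36262754 0.02      ]] 0.1933217048188681
-0.20342626067991704 tip [0.63642102 0.2275546  0.02      ] tip yaw-.209 [0.63619277 0.22646347 0.02      ]
dot side [[0.60788146 0.22998187 0.032     ]]
side corners [[0.46337573 0.35864366 0.02      ]
 [0.42010816 0.16640657 0.02      ]
 [0.68617879 0.11870888 0.02      ]
 [0.72473921 0.30385606 0.02      ]]
[[266.46763795 312.49536834]] [[208.01561271 139.56072434]]
[[267.01131842 304.97498942]] [[199.17487936 131.63121856]]
[[268.19996939 309.24827889]] [[205.25208988 135.08292752]]
```

Emit:
carry_out(
  deltas=[
    [0, [-0.2, 1, -1.0], 0],
    [0, [-0.4, 3.5, -2.5], 0],
    [0, [-0.6, 6.5, -4.2], 0],
    [0, [-0.6, 9.0, -4.2], 0],
    [0, [-0.6, 11.0, -4.2], 0],
  ],
)

```text
time: 1.82
eef_pos: [0.5016, 0.2271, 0.0512]
ee_rot: [-1.184, -1.248, 1.247]
force: [0.9, 0.5, -0.4]
gripper_width: 0.0882
```

Emit:
carry_out(
  deltas=[
    [0, [0, 1.0, 0], 0],
    [0, [0, 2.0, 0], 0],
    [0, [0, 2.8, 0], 0],
    [0, [0, 2.8, 0], 0],
    [120, [0, 2.8, 0], 0],
  ],
)

```text
time: 2.23
eef_pos: [0.5012, 0.2269, 0.0258]
ee_rot: [-1.184, -1.248, 1.247]
force: [0.0, 0.4, 0.1]
gripper_width: 0.0833
```

Emit:
carry_out(
  deltas=[
    [200, [0, 0, 0], 0],
    [255, [0, 0, 0], 0],
    [255, [0, 0, 0], 0],
    [255, [0, 0, 0], 0],
    [255, [0, 0, 0], 0],
  ],
  newtons=20,
)

```text
time: 2.65
eef_pos: [0.5012, 0.2266, 0.0258]
ee_rot: [-1.184, -1.248, 1.247]
force: [-0.2, -0.1, -0.0]
gripper_width: 0.0501
```

Emit:
carry_out(
  deltas=[
    [255, [0, 0, 0], 0],
    [255, [0, 0, 0], 0],
    [255, [0, 0, 0], 0],
    [255, [0, 0, 0], 0],
    [255, [0, 0, 0], 0],
  ],
)

```text
time: 3.07
eef_pos: [0.501, 0.2265, 0.0254]
ee_rot: [-1.184, -1.248, 1.248]
force: [-1.3, -0.3, 0.3]
gripper_width: 0.017
```

Emit:
carry_out(
  deltas=[
    [255, [0, 0, 0], 0],
    [255, [0, 0, 0], 0],
    [255, [0, 0, 0], 0],
    [255, [0, 0, 0], 0],
    [255, [0, 0, 0], 0],
  ],
)

```text
time: 3.48
eef_pos: [0.501, 0.2265, 0.0254]
ee_rot: [-1.184, -1.248, 1.248]
force: [-0.3, 0.7, -0.1]
gripper_width: 0.0005
```

Run:
```python
from h import *
d,T=wrist("w2")
s=snapshot("side");pickle.dump(s,open("side1.pkl","rb"));t=snapshot("top");pickle.dump(t,open("top1.pkl","rb"))
a=cv2.resize(crop(s["image"],185,115,100,120,4),(400,480));b=crop(d["image"],160,200,200,220,2)[:, :400]
b=np.vstack([b,np.zeros((480-b.shape[0],400,3),np.uint8)]) if b.shape[0]<480 else b[:480]
cv2.imwrite("pics/c2.png",np.hstack([a,b]))
```

```text
Traceback (most recent call last):
FileNotFoundError: [Errno 2] No such file or directory: 'side1.pkl'
```

```bash
ls -la . pics; touch zz; ls zz
```

```text
.:
total 2784
drwxr-xr-x  3 agent agent   4096 Dec  5 09:51 .
drwxr-xr-x 23 root  root    4096 Dec  5 09:47 ..
-rw-r--r--  1 agent agent   1449 Dec  5 09:49 h.py
drwxr-xr-x  2 agent agent   4096 Dec  5 09:51 pics
-rw-r--r--  1 agent agent 705998 Dec  5 09:48 side0.pkl
-rw-r--r--  1 agent agent 705998 Dec  5 09:48 top0.pkl
-rw-r--r--  1 agent agent 706203 Dec  5 09:49 w1.pkl
-rw-r--r--  1 agent agent 706203 Dec  5 09:51 w2.pkl

pics:
total 1972
drwxr-xr-x 2 agent agent   4096 Dec  5 09:51 .
drwxr-xr-x 3 agent agent   4096 Dec  5 09:51 ..
-rw-r--r-- 1 agent agent 285190 Dec  5 09:48 crop0.png
-rw-r--r-- 1 agent agent 369304 Dec  5 09:48 crop1.png
-rw-r--r-- 1 agent agent 327226 Dec  5 09:48 side0.png
-rw-r--r-- 1 agent agent 285308 Dec  5 09:48 top0.png
-rw-r--r-- 1 agent agent 371265 Dec  5 09:49 w1.png
-rw-r--r-- 1 agent agent 362954 Dec  5 09:51 w2.png
zz
```

```bash
rm zz
python3 - <<'E'
from h import *
d,T=pickle.load(open("w2.pkl","rb"))
s=snapshot("side");t=snapshot("top")
a=crop(s["image"],185,115,100,120,4);b=crop(d["image"],160,200,200,220,2)[:, :400]
b=np.vstack([b,np.zeros((480-b.shape[0],400,3),np.uint8)])
cv2.imwrite("pics/c2.png",np.hstack([a,b]))
pickle.dump(s,open("sideA.pkl","wb"));pickle.dump(t,open("topA.pkl","wb"))
E
```

```text
(no output)
```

View pics/c2.png

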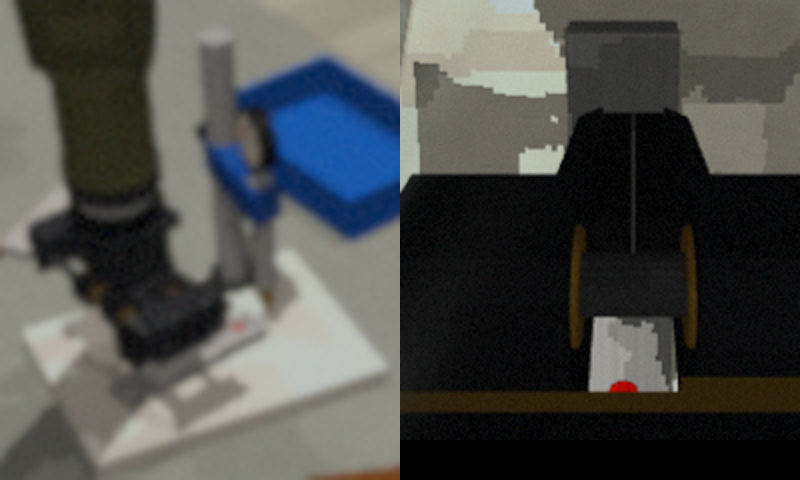

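Emit:
carry_out(
  deltas=[
    [255, [0, 0.05, 0], 0],
    [255, [0, 0.1, 0], 0],
    [255, [0, 0.15, 0], 0],
    [255, [0, 0.2, 0], 0],
    [255, [0, 0.2, 0], 0],
  ],
)

```text
time: 4.1
eef_pos: [0.5009, 0.2265, 0.0233]
ee_rot: [-1.184, -1.247, 1.248]
force: [-1.1, 0.2, -1.1]
gripper_width: 0.0003
```

Emit:
carry_out(
  deltas=[
    [255, [0, 0.1, 0], 0],
    [255, [0, 0.2, 0], 0],
    [255, [0, 0.3, 0], 0],
    [255, [0, 0.4, 0], 0],
    [255, [0, 0.4, 0], 0],
  ],
)

```text
time: 4.52
eef_pos: [0.5009, 0.2264, 0.0192]
ee_rot: [-1.184, -1.247, 1.248]
force: [-0.3, 1.1, 0.5]
gripper_width: 0.0004
```

Emit:
carry_out(
  deltas=[
    [255, [0, 0.1, 0], 0],
    [255, [0, 0.2, 0], 0],
    [255, [0, 0.3, 0], 0],
    [255, [0, 0.4, 0], 0],
    [255, [0, 0.4, 0], 0],
  ],
)

```text
time: 4.93
eef_pos: [0.5009, 0.2264, 0.0152]
ee_rot: [-1.184, -1.247, 1.248]
force: [0.2, 0.4, -1.1]
gripper_width: 0.0003
```

Run:
```python
from h import *
d,T=wrist("w3"); print(T[0], read_state()["force"])
cv2.imwrite("pics/c3.png",crop(d["image"],160,180,240,220,2.5))
```

```text
[0.50087963 0.22641761 0.01519057] [-0.29501728  0.28204543 -0.14798434]
```

View pics/c3.png

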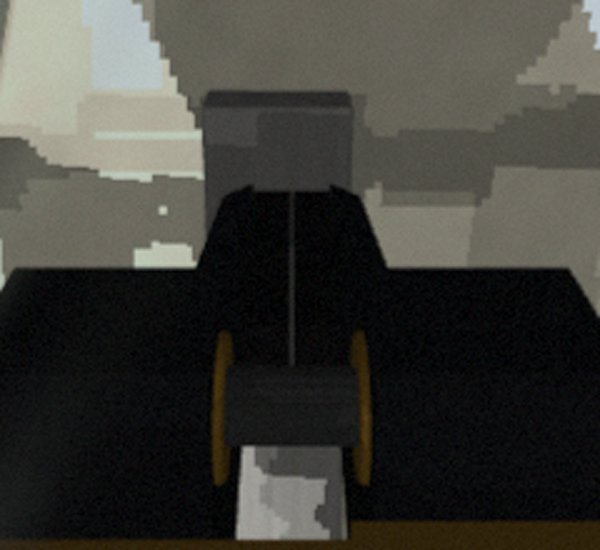

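Emit:
carry_out(
  deltas=[
    [255, [0, 0.1, 0], 0],
    [255, [0, 0.2, 0], 0],
    [255, [0, 0.3, 0], 0],
    [255, [0, 0.4, 0], 0],
    [255, [0, 0.4, 0], 0],
  ],
)

```text
time: 5.4
eef_pos: [0.5009, 0.2264, 0.0112]
ee_rot: [-1.184, -1.247, 1.248]
force: [-0.1, 0.2, -0.4]
gripper_width: 0.0006
```

Emit:
carry_out(
  deltas=[
    [255, [0, 0.05, 0], 0],
    [255, [0, 0.1, 0], 0],
    [255, [0, 0.15, 0], 0],
    [255, [0, 0.2, 0], 0],
    [255, [0, 0.2, 0], 0],
  ],
)

```text
time: 5.82
eef_pos: [0.5009, 0.2265, 0.0093]
ee_rot: [-1.184, -1.248, 1.248]
force: [0.1, 0.3, -0.2]
gripper_width: 0.0007
```

Emit:
carry_out(
  deltas=[
    [255, [0, 0.05, 0], 0],
    [255, [0, 0.1, 0], 0],
    [255, [0, 0.15, 0], 0],
    [255, [0, 0.2, 0], 0],
    [255, [0, 0.2, 0], 0],
  ],
)

```text
time: 6.23
eef_pos: [0.5009, 0.2265, 0.0073]
ee_rot: [-1.184, -1.247, 1.248]
force: [0.1, 0.3, -0.4]
gripper_width: -0.0
```

Emit:
carry_out(
  deltas=[
    [255, [0, 0.05, 0], 0],
    [255, [0, 0.1, 0], 0],
    [255, [0, 0.15, 0], 0],
    [255, [0, 0.2, 0], 0],
    [255, [0, 0.2, 0], 0],
  ],
)

```text
time: 6.65
eef_pos: [0.501, 0.2265, 0.0072]
ee_rot: [-1.185, -1.248, 1.247]
force: [-2.8, -1.4, 17.0]
gripper_width: 0.0006
```

Emit:
carry_out(
  deltas=[
    [255, [0, -0.8, 0], 0],
    [60, [0, -1.8, 0], 0],
    [60, [0, -2.5, 0], 0],
    [60, [0, -2.5, 0], 0],
    [60, [0, -2.5, 0], 0],
  ],
)

```text
time: 7.07
eef_pos: [0.5014, 0.2267, 0.0309]
ee_rot: [-1.184, -1.248, 1.246]
force: [0.2, -1.3, 0.2]
gripper_width: 0.025
```

Emit:
carry_out(
  deltas=[
    [60, [0, 0, 0], 0],
    [60, [0, 0, 0], 0],
    [60, [0, 0, 0], 0],
    [60, [0, 0, 0], 0],
    [60, [0, 0, 0], 0],
  ],
)

```text
time: 7.48
eef_pos: [0.5008, 0.2265, 0.0302]
ee_rot: [-1.184, -1.247, 1.248]
force: [-0.0, -0.1, -0.1]
gripper_width: 0.0579
```

Emit:
carry_out(
  deltas=[
    [60, [0, 0, 0], 0],
    [60, [0, 0, 0], 0],
    [60, [0, 0, 0], 0],
    [60, [0, 0, 0], 0],
    [60, [0, 0, 0], 0],
  ],
)

```text
time: 7.9
eef_pos: [0.501, 0.2265, 0.0304]
ee_rot: [-1.184, -1.248, 1.247]
force: [-0.0, 0.2, -0.2]
gripper_width: 0.0673
```

Emit:
carry_out(
  deltas=[
    [60, [0, 1.0, 0], 0],
    [60, [0, 2.0, 0], 0],
    [60, [0, 2.7, 0], 0],
    [160, [0, 3.1, 0], 0],
    [200, [0, 3.1, 0], 0],
  ],
)

```text
time: 8.32
eef_pos: [0.5001, 0.2261, -0.0021]
ee_rot: [-1.183, -1.246, 1.25]
force: [-0.7, 0.4, -0.1]
gripper_width: 0.056
```

Emit:
carry_out(
  deltas=[
    [255, [0, 0, 0], 0],
    [255, [0, 0, 0], 0],
    [255, [0, 0, 0], 0],
    [255, [0, 0, 0], 0],
    [255, [0, 0, 0], 0],
  ],
  newtons=25,
)

```text
time: 8.73
eef_pos: [0.5011, 0.2263, -0.0003]
ee_rot: [-1.184, -1.248, 1.247]
force: [0.4, -0.2, 0.3]
gripper_width: 0.0318
```

Emit:
carry_out(
  deltas=[
    [255, [0, 0, 0], 0],
    [255, [0, 0, 0], 0],
    [255, [0, 0, 0], 0],
    [255, [0, 0, 0], 0],
    [255, [0, 0, 0], 0],
  ],
)

```text
time: 9.15
eef_pos: [0.5011, 0.2263, -0.0004]
ee_rot: [-1.184, -1.248, 1.247]
force: [-0.1, -1.5, 4.4]
gripper_width: 0.0317
```

Emit:
carry_out(
  deltas=[
    [255, [-0.1, 0, -0.4], 0],
    [255, [-0.25, 0, -1.0], 0],
    [255, [-0.4, 0, -1.7], 0],
    [255, [-0.55, 0, -2.3], 0],
    [255, [-0.7, 0, -2.8], 0],
  ],
)

```text
time: 9.57
eef_pos: [0.5292, 0.2218, -0.0003]
ee_rot: [-1.183, -1.248, 1.247]
force: [-2.8, -0.1, 4.5]
gripper_width: 0.0317
```

Run:
```python
from h import *
s=snapshot("side");t=snapshot("top");pickle.dump((s,t),open("st2.pkl","wb"))
f=read_state();print(f["eef_pos"],f["force"],f["gripper_width"])
cv2.imwrite("pics/c4.png",np.hstack([crop(s["image"],225,165,50,60,8),crop(t["image"],195,170,50,60,8)]))
```

```text
[ 5.30706190e-01  2.21325830e-01 -3.16898227e-04] [0.72281482 0.00698462 2.39560954] 0.03139123002482342
```

View pics/c4.png

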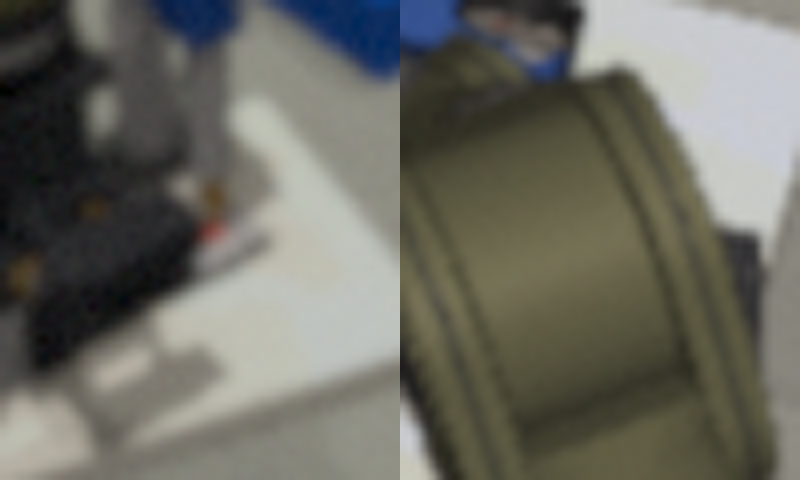

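Run:
```python
from h import *
s,t=pickle.load(open("st2.pkl","rb"));s0=pickle.load(open("side0.pkl","rb"))
def red(im,x0,y0,x1,y1):
    p=im[y0:y1,x0:x1].astype(float); w=np.clip(p[...,2]-np.maximum(p[...,0],p[...,1])-25,0,None)
    v,u=np.mgrid[y0:y1,x0:x1]; print((w>0).sum()); return [(u*w).sum()/w.sum(),(v*w).sum()/w.sum()]
for im,b in((s0,(238,190,250,202)),(s,(244,186,258,200))):
    c=red(im["image"],*b);print(c,onplane(im,c,.032))
p=s["image"][184:200,245:260];print("R-B side");print((p[...,2].astype(int)-p[...,0]));print(p[...,1])
for q in([.6365,.2256,.036],[.6365,.2256,.066],[.6365,.2256,.032]):print(proj(s,q))
```

```text
5
[np.float64(244.24137931034483), np.float64(196.29310344827587)] [[0.60763854 0.22893847 0.032     ]]
8
[np.float64(251.03061224489795), np.float64(193.42857142857142)] [[0.63596815 0.22675863 0.032     ]]
R-B side
[[ 0  2  5  3  5  4  4  8  6 11 14 12 13 14 14]
 [ 2  2  6  5  4  4  5  7  8 12 13 11 14 16 15]
 [ 2  5  9  8  9  8  8 10 11 12 15 13 14 15 15]
 [ 5  9 12 14 12 15 18 18 15 15 13 14 14 14 11]
 [ 5  9 13 14 16 25 34 29 21 15 15 15 15 11 11]
 [ 3  8 11 13 21 30 44 40 22 16 13 14 14 14 12]
 [-1  1  7  9 16 27 42 37 22 13 13 14 15 14 12]
 [ 0  1  2  6 12 23 35 31 16 11 11 11 15 14 14]
 [-2  0  0  1 12 24 41 35 19  8  8 11 13 15 14]
 [-1 -2 -1 -3 14 40 56 46 24 10  8  8 11 13 17]
 [-1 -1  1  3 20 41 50 42 23 11  7  7  9 12 16]
 [-1 -4 -3  2 12 21 26 23 14  9  8  6 10 12 14]
 [-4 -3  1  0  4  8 11 10  8  8  8  9 11 13 14]
 [-3 -5 -3  0  2  4  6  5  7  7 10 11 13 13 13]
 [-1  0  1  0  3  4  6  7  7  5  7 11 12 12 13]
 [-2 -1  6  1  3  5  6  7  5  4  6  7  8  8  8]]
[[ 54  44  46  64  82  91  93  89  95 107 122 137 154 172 185]
 [ 43  43  55  68  85  89  92  90  95 103 115 124 1
[... 284 characters left out ...]
1  86  76  75  90 105 117 128 145 164 179]
 [ 38  47  48  64  77  81  77  80  90 105 122 143 162 177 185]
 [ 45  49  44  48  57  68  70  79  97 116 134 153 170 180 185]
 [ 43  42  39  36  43  53  69  92 112 131 144 153 161 169 178]
 [ 39  30  31  31  37  62  87 111 134 142 144 144 142 153 172]
 [ 28  31  22  26  53  86 117 136 144 145 134 128 127 145 170]
 [ 25  25  23  41  75 109 136 145 141 136 126 122 139 158 177]
 [ 24  17  30  51  90 122 136 136 127 126 136 150 167 178 185]
 [ 19  25  28  50  86 113 123 127 129 145 164 176 184 189 190]
 [ 20  27  30  53  83 110 128 144 159 171 184 190 193 193 191]]
[[251.28782344 192.64051618]]
[[250.86753405 185.91012529]]
[[251.34296923 193.52360456]]
```

Emit:
carry_out(
  deltas=[
    [180, [0, 0, 0], 0],
    [120, [0, 0, 0], 0],
    [90, [0, 0, 0], 0],
    [90, [0, 0, 0], 0],
    [90, [0, 0, 0], 0],
  ],
)

```text
time: 10.08
eef_pos: [0.5287, 0.2209, -0.0009]
ee_rot: [-1.183, -1.247, 1.248]
force: [-0.0, 0.2, 0.6]
gripper_width: 0.0554
```

Emit:
carry_out(
  deltas=[
    [60, [0, -0.5, 0], 0],
    [60, [0, -2, 0.0], 0],
    [60, [0, -5, 0.5], 0],
    [60, [0, -9, 1.0], 0],
    [60, [0, -13, 1.5], 0],
  ],
)

```text
time: 10.5
eef_pos: [0.5131, 0.2198, 0.1304]
ee_rot: [-1.183, -1.246, 1.25]
force: [0.8, 0.0, -0.0]
gripper_width: 0.0676
```

Emit:
carry_out(
  deltas=[
    [60, [-1.0, -3, 0], 0],
    [60, [-4, -6, 0], 0],
    [60, [-8, -8, 0], 0],
    [60, [-12, -8, 0], 0.0],
    [60, [-16, -8, 0], 0.1],
  ],
)

```text
time: 10.92
eef_pos: [0.5234, 0.0594, 0.2115]
ee_rot: [-1.233, -1.178, 1.172]
force: [0.1, 0.1, -0.1]
gripper_width: 0.0675
```

Emit:
carry_out(
  deltas=[
    [60, [-2.3, 0, -0.2], 0.12],
    [60, [-4.5, 0, -0.5], 0.24],
    [60, [-6.8, 0, -0.7], 0.36],
    [60, [-9.0, 0, -1.0], 0.48],
    [60, [-11.3, 0, -1.2], 0.6],
  ],
)

```text
time: 11.33
eef_pos: [0.529, -0.0539, 0.2098]
ee_rot: [-1.449, -0.716, 0.716]
force: [0.3, -0.1, 0.1]
gripper_width: 0.0671
```

Emit:
carry_out(
  deltas=[
    [60, [-1.7, 0, -1.5], 0.12],
    [60, [-3.4, 0, -3.0], 0.24],
    [60, [-5.1, 0, -4.4], 0.36],
    [60, [-6.9, 0, -5.9], 0.48],
    [60, [-8.6, 0, -7.4], 0.6],
  ],
)

```text
time: 11.75
eef_pos: [0.5359, -0.1671, 0.2097]
ee_rot: [-1.556, -0.249, 0.249]
force: [-0.7, 0.7, -1.2]
gripper_width: 0.0678
```

Emit:
carry_out(
  deltas=[
    [60, [-0.6, 0, -2.2], 0.1],
    [60, [-1.2, 0, -4.4], 0.2],
    [60, [-1.7, 0, -6.6], 0.3],
    [60, [-2.3, 0, -8.8], 0.4],
    [60, [-2.9, 0, -11.0], 0.5],
  ],
)

```text
time: 12.17
eef_pos: [0.5435, -0.2803, 0.2096]
ee_rot: [-1.565, 0.143, -0.142]
force: [0.3, -0.3, 0.9]
gripper_width: 0.0676
```

Run:
```python
from h import *
d,T=wrist("w4"); print(T[0],"heading",np.arctan2(T[1][1,0],T[1][0,0]), read_state()["joints"].round(2))
s=snapshot("side");pickle.dump(s,open("side4.pkl","wb"))
print(proj(d,[[.5456,-.3213,.148]],T))
def red(im,x0,y0,x1,y1):
    p=im[y0:y1,x0:x1].astype(float); w=np.clip(p[...,2]-np.maximum(p[...,0],p[...,1])-25,0,None)
    v,u=np.mgrid[y0:y1,x0:x1]; print((w>0).sum()); return [(u*w).sum()/w.sum(),(v*w).sum()/w.sum()]
c=red(s["image"],244,186,258,200);print(c,onplane(s,c,.032))
```

```text
[ 0.54354842 -0.28033764  0.20959432] heading -0.18146357866300553 [ 0.34  0.68  0.11  1.62 -0.09  0.85  0.3 ]
[[287.19221236 263.11621524]]
7
[np.float64(251.82954545454547), np.float64(193.2840909090909)] [[0.63866709 0.22560117 0.032     ]]
```

View pics/w4.png

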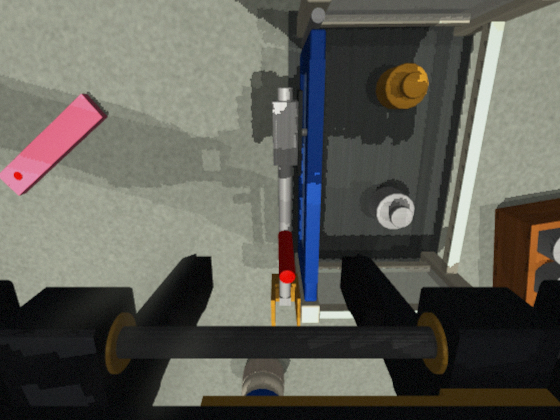

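Run:
```python
from h import *
d,T=pickle.load(open("w4.pkl","rb"))
print("cam",cam(d,T)[0])
print("stem top",onplane(d,[[287.5,277]],.172,T),"bottom",onplane(d,[[287,232]],.106,T))
print("leaf top -y end, hinge end", onplane(d,[[311.5,300],[319,30]],.123,T))
print("barrel/rod", onplane(d,[[285,180],[285,225]],.108,T))
print("hinge post",onplane(d,[[318,15]],.125,T), "stile post",onplane(d,[[311,312]],.125,T))
for n,k in (("top0",0),("side0",1)):
    c=pickle.load(open(n+".pkl","rb")); print(n,proj(c,onplane(d,[[287.5,277]],.172,T)))
```

```text
cam [ 0.55831765 -0.20042621  0.37992175]
stem top [[ 0.54520729 -0.32024162  0.172     ]] bottom [[ 0.54855902 -0.31109316  0.106     ]]
leaf top -y end, hinge end [[ 0.56042318 -0.37688252  0.123     ]
 [ 0.59832354 -0.15316192  0.123     ]]
barrel/rod [[ 0.55516598 -0.26126029  0.108     ]
 [ 0.54797657 -0.30308531  0.108     ]]
hinge post [[ 0.5985958  -0.14407069  0.125     ]] stile post [[ 0.55802724 -0.3886017   0.125     ]]
top0 [[374.55479109 209.63605064]]
side0 [[352.10848795 269.68278945]]
```

Emit:
carry_out(
  deltas=[
    [60, [0.3, 0, -1.2], 0],
    [60, [0.6, 0, -2.5], 0],
    [60, [0.9, 0, -3.7], 0],
    [60, [0.9, 2, -3.7], 0],
    [60, [0.9, 4, -3.7], 0],
  ],
)

```text
time: 12.68
eef_pos: [0.5469, -0.3202, 0.1701]
ee_rot: [-1.568, 0.137, -0.143]
force: [-0.6, 0.8, -0.6]
gripper_width: 0.0671
```

Emit:
carry_out(
  deltas=[
    [60, [0, 1, 0], 0],
    [60, [0, 2, 0], 0],
    [60, [0, 3, 0], 0],
    [60, [0, 4, 0], 0],
    [60, [0, 5, 0], 0],
  ],
)

```text
time: 13.1
eef_pos: [0.5465, -0.3179, 0.1189]
ee_rot: [-1.567, 0.138, -0.139]
force: [0.3, -0.4, 0.3]
gripper_width: 0.0677
```

Run:
```python
from h import *
d,T=wrist("w5"); print(T[0],read_state()["force"])
print(proj(d,[[.5452,-.3202,.172]],T))
p=d["image"].astype(int); m=(p[...,2]-np.maximum(p[...,0],p[...,1])>60); m[:, :200]=0; m[:,360:]=0
v,u=np.nonzero(m); print(len(u),u.min(),u.max(),u.mean(),v.min(),v.max(),v.mean())
s=snapshot("side")
cv2.imwrite("pics/c5.png",np.hstack([crop(d["image"],176,170,200,240,2),crop(s["image"],300,200,100,120,4)]))
```

```text
[ 0.54653483 -0.31786721  0.11891912] [ 0.57211878  0.47516681 -1.12520167]
[[273.59132979 309.38321655]]
2029 259 292 273.0576638738295 230 359 276.9201577131592
```

View pics/c5.png

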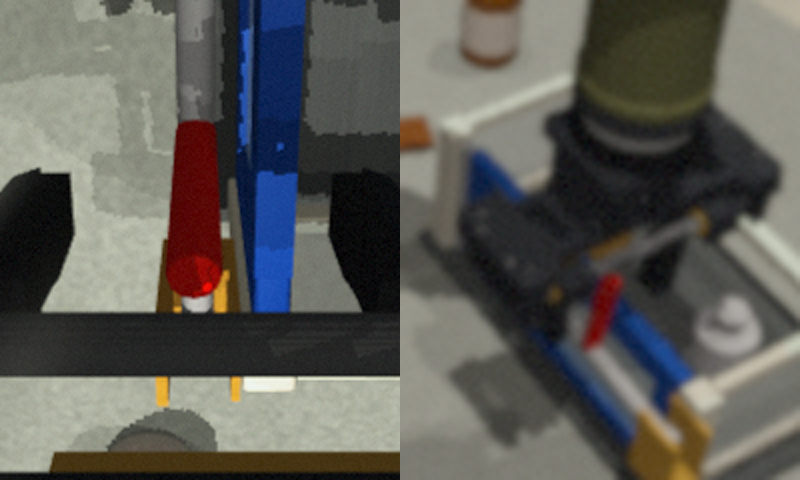

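Emit:
carry_out(
  deltas=[
    [150, [0, 0, 0], 0],
    [255, [0, 0, 0], 0],
    [255, [0, 0, 0], 0],
    [255, [0, 0, 0], 0],
    [255, [0, 0, 0], 0],
  ],
  newtons=25,
)

```text
time: 13.62
eef_pos: [0.5464, -0.3179, 0.1198]
ee_rot: [-1.567, 0.138, -0.14]
force: [0.6, -0.4, 0.2]
gripper_width: 0.0361
```

Emit:
carry_out(
  deltas=[
    [255, [0, 0, 0], 0],
    [255, [0, 0, 0], 0],
    [255, [0, 0, 0], 0],
    [255, [0, 0, 0], 0],
    [255, [0, 0, 0], 0],
  ],
)

```text
time: 14.03
eef_pos: [0.5456, -0.3178, 0.1193]
ee_rot: [-1.566, 0.14, -0.138]
force: [-0.6, 0.8, -0.4]
gripper_width: 0.012
```

Emit:
carry_out(
  deltas=[
    [255, [0, 0, 0], 0],
    [255, [0, 0, 0], 0],
    [255, [0, 0, 0], 0],
    [255, [0, 0, 0], 0],
    [255, [0, 0, 0], 0],
  ],
)

```text
time: 14.45
eef_pos: [0.5458, -0.3178, 0.1193]
ee_rot: [-1.566, 0.139, -0.139]
force: [-2.6, 0.0, 0.2]
gripper_width: 0.012
```

Emit:
carry_out(
  deltas=[
    [255, [0, -0.25, 0.1], 0],
    [255, [0, -0.5, 0.25], 0],
    [255, [0, -0.8, 0.4], 0],
    [255, [0, -1.1, 0.5], 0],
    [255, [0, -1.1, 0.5], 0],
  ],
)

```text
time: 14.87
eef_pos: [0.5471, -0.312, 0.1307]
ee_rot: [-1.566, 0.139, -0.138]
force: [-2.1, 0.5, -3.2]
gripper_width: 0.012
```

Emit:
carry_out(
  deltas=[
    [255, [0, 0, 0.4], 0],
    [255, [0, 0, 0.8], 0],
    [255, [0, 0, 1.2], 0],
    [255, [0, 0, 1.6], 0],
    [255, [0, 0, 2.0], 0],
  ],
)

```text
time: 15.28
eef_pos: [0.5503, -0.2926, 0.1302]
ee_rot: [-1.566, 0.139, -0.138]
force: [-2.6, -0.5, -2.5]
gripper_width: 0.0119
```

Emit:
carry_out(
  deltas=[
    [255, [0, 0, 0.4], 0],
    [255, [0, 0, 0.8], 0],
    [255, [0, 0, 1.2], 0],
    [255, [0, 0, 1.6], 0],
    [255, [0, 0, 1.9], 0],
  ],
)

```text
time: 15.7
eef_pos: [0.5537, -0.2736, 0.1302]
ee_rot: [-1.566, 0.139, -0.138]
force: [-3.1, -1.1, -2.8]
gripper_width: 0.0124
```

Run:
```python
from h import *
s=read_state();P=np.array(s["eef_pos"]);print(P,s["force"],s["gripper_width"])
rt=R.from_rotvec(s["ee_rot"]).as_matrix();print("heading",np.arctan2(rt[1,0],rt[0,0]))
for w in (-.17,-.18):
    X=np.array([np.cos(w),np.sin(w)]);Y=np.array([-X[1],X[0]])
    for H in ([.601,-.139],): 
        r=P[:2]-H; print("bay xy of grip rel hinge",r@X,r@Y)
```

```text
[ 0.5537397  -0.2736293   0.13024898] [-3.10943322 -1.10123305 -2.82813755] 0.012411060111443122
heading -0.17661018722125346
bay xy of grip rel hinge -0.02380212719947977 -0.1406841974608135
bay xy of grip rel hinge -0.02239411857567819 -0.14091518061455213
```

Emit:
carry_out(
  deltas=[
    [255, [-0.7, 0, 0.14], 0.05],
    [255, [-1.4, 0, 0.31], 0.1],
    [255, [-2.09, 0, 0.51], 0.15],
    [255, [-2.76, 0, 0.75], 0.2],
    [255, [-3.43, 0, 1.02], 0.25],
  ],
)

```text
time: 16.12
eef_pos: [0.5258, -0.2583, 0.1311]
ee_rot: [-1.545, 0.33, -0.342]
force: [4.3, -1.6, -5.6]
gripper_width: 0.0122
```

Emit:
carry_out(
  deltas=[
    [255, [-0.7, 0, 0.14], 0.05],
    [255, [-1.4, 0, 0.31], 0.1],
    [255, [-2.09, 0, 0.51], 0.15],
    [255, [-2.76, 0, 0.75], 0.2],
    [255, [-3.75, 0, 1.17], 0.275],
  ],
)

```text
time: 16.53
eef_pos: [0.4974, -0.2337, 0.1314]
ee_rot: [-1.5, 0.543, -0.559]
force: [4.5, -2.6, -5.8]
gripper_width: 0.0119
```

Emit:
carry_out(
  deltas=[
    [255, [0, 0, 0], 0],
    [255, [0, 0, 0], 0],
    [255, [0, 0, 0], 0],
    [255, [0, 0, 0], 0],
    [255, [0, 0, 0], 0],
  ],
)

```text
time: 16.95
eef_pos: [0.4942, -0.2328, 0.1306]
ee_rot: [-1.5, 0.547, -0.551]
force: [4.6, -2.1, -5.1]
gripper_width: 0.0125
```

Run:
```python
from h import *
d,T=wrist("w6");st=read_state();print(T[0],st["force"],st["gripper_width"],"heading",np.arctan2(T[1][1,0],T[1][0,0]))
s=snapshot("side");t=snapshot("top");pickle.dump((d,T,s,t),open("end.pkl","wb"))
a=crop(d["image"],116,0,320,384,1.25)
cv2.imwrite("pics/c6.png",np.hstack([a,crop(s["image"],290,200,133,160,3)]))
def red(im,x0,y0,x1,y1):
    p=im[y0:y1,x0:x1].astype(float); w=np.clip(p[...,2]-np.maximum(p[...,0],p[...,1])-25,0,None)
    v,u=np.mgrid[y0:y1,x0:x1]; return [(u*w).sum()/w.sum(),(v*w).sum()/w.sum()]
c=red(s["image"],244,186,258,200);print(c,onplane(s,c,.032))
```

```text
[ 0.4941834  -0.23284522  0.13063587] [ 4.65164807 -1.60908217 -4.83697874] 0.011717389694772887 heading -0.7013725541176451
[np.float64(251.80722891566265), np.float64(193.3132530120482)] [[0.63850476 0.22551638 0.032     ]]
```

View pics/c6.png

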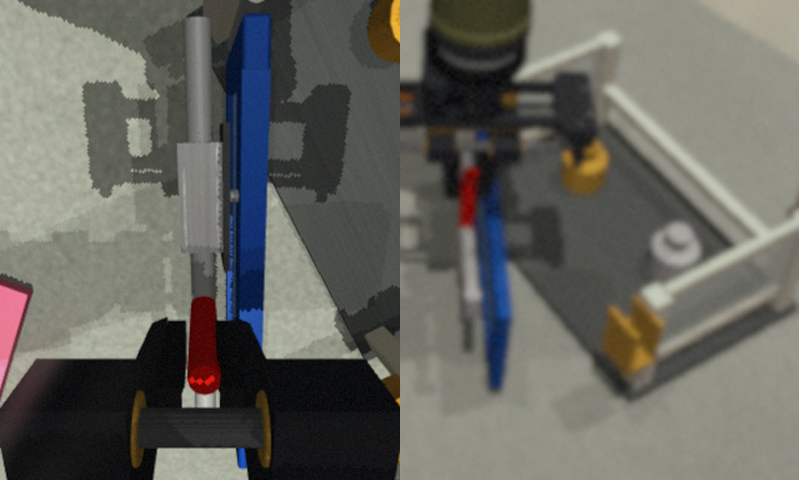

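Run:
```python
from h import *
d,T,s,t=pickle.load(open("end.pkl","rb"))
f=lambda u,v:[116+u/1.25,v/1.25]
E=onplane(d,[f(270,70),f(263,345)],.123,T);g=E[0]-E[1];print(E,"leaf yaw",np.arctan2(-g[0],g[1]))
d4,T4=pickle.load(open("w4.pkl","rb"));E=onplane(d4,[[325,40],[317,290]],.123,T4);g=E[0]-E[1];print("shut yaw",np.arctan2(-g[0],g[1]))
t0=pickle.load(open("top0.pkl","rb"))
df=np.abs(t["image"].astype(int)-t0["image"]).max(2)
p=(slice(170,235),slice(180,245))
def red(im,x0,y0,x1,y1):
    p=im[y0:y1,x0:x1].astype(float); w=np.clip(p[...,2]-np.maximum(p[...,0],p[...,1])-20,0,None)
    v,u=np.mgrid[y0:y1,x0:x1]; return [(u*w).sum()/w.sum(),(v*w).sum()/w.sum()],(w>0).sum()
print("top dot",red(t["image"],205,172,225,205),proj(t,[[.6365,.2256,.032]]))
c,n=red(t["image"],205,172,225,205)
if n: print(onplane(t,c,.032))
c,n=red(t0["image"],205,172,225,205); print("dot0",onplane(t0,c,.032))
for nm,b in (("jar",(425,225,460,260)),("oil",(265,132,292,165)),("ref",(250,250,276,276)),("wts",(325,165,345,185)),("spare/driver",(115,180,150,250))):
    q=df[b[1]:b[3],b[0]:b[2]];print(nm,q.max(),(q>40).sum())
```

```text
[[ 0.58499265 -0.16983329  0.123     ]
 [ 0.50557688 -0.26975521  0.123     ]] leaf yaw -0.6715488302845467
shut yaw -0.1663040728186321
top dot ([np.float64(217.37313432835822), np.float64(184.98009950248758)], np.int64(9)) [[216.66274995 184.64439379]]
[[0.63539358 0.22295173 0.032     ]]
dot0 [[0.60672356 0.22900915 0.032     ]]
jar 6 0
oil 5 0
ref 69 519
wts 6 0
spare/driver 6 0
```

```bash
python3 -c "
from rig import *
s=read_state();print(s['time'],s['eef_pos'],s['force'],abs(s['joint_velocities']).max());print(close_job())"
```

```text
17.1 [ 0.49334302 -0.23262207  0.1305239 ] [ 3.51911661 -1.9978581  -5.65992768] 0.006914518984046712
the job is handed in; nothing more can be done
None
```

I slid the coupon along the base plate until its red dot sat under the indenter tip, then let it go. I then lifted the stem about 11 mm, drew the bolt about 39 mm, and swung the gate open. I handed in at 17.1 s with the gripper still holding the stem and the arm still.

**Last checks**
- **Dot position:** the side view puts the dot at (0.6385, 0.2255) and the top view at (0.6354, 0.2230). My estimate of the tip is (0.6365, 0.2256), so the views put the dot 2 to 3 mm from it. They disagree with each other by about 4 mm.
- **Gate angle:** about 0.505 rad (29°) from the wrist images and 0.51 rad from the arm's movement. The spring is pulling with about 4 N.
- **Other items:** jar, oil, brass weight, driver and spare bar show no change in the top view. The steel weight, the look-alikes and the rest of the scene were not compared.
- **Reference disc:** this check failed, because its patch of the image changed. I think the arm or its shadow now covers it, since nothing went near it at low height, but I did not confirm that.

**First grasp missed:** the first try at gripping the coupon closed on air above it. A gentle touch on the coupon's top (17 N) showed the fingertips sit about 25 mm short of the reported TCP, and I corrected every later grasp for that. Comparing views, the coupon had moved at most 2 to 3 mm by then, about the limit of the measurement.

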